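# Unstack the bench ware onto its instruments

## Robot

A 6-joint arm with a two-finger parallel gripper is mounted at the origin on the work surface. World frame = base frame: x ahead of the robot, y to its left, z up, the work surface at z = 0. Lengths are in m, angles in rad, forces in N, time in s.
With the tool pointing down it reaches from about 0.35 to 0.975 m from the base axis. Payload 4.9 kg.
Tool frame: the origin (TCP) lies at the very end of the fingers, on their centre line; the grasp point (between the pads) lies 19 mm behind it; z points along the fingers, y is the line along which they close (so a half turn about z gives the same grasp; the last joint's range is limited). The gripper opens to 85 mm and grips with 20 to 120 N. Pads are 22 mm wide; open, the fingers measure 114 mm over their backs; the gripper's body (76 mm by 85 mm) begins 54 mm behind the grasp point. The pads swing forward as they close: fully open they stand 13 mm farther back than shut.
Start: joints at [1.11, 0.053, 1.613, -0, 1.476, -0.119], TCP at [0.209, 0.589, 0.231] pointing down, gripper open.
Joint ranges: [-3.01, 3.01], [-1.01, 2.22], [0.06, 2.58], [-1.02, 4.17], [0.09, 2.62], [-3.14, 3.14]. Speed limits (rad/s): [2.57, 2.57, 3.14, 3.14, 3.14, 3.14].

## Interface

Orientations are given as a unit quaternion [w, x, y, z].
In Python, from plant import manip, vision, order gives the robot as it stands.
- The arm moves only by the tool play_rows, never from a script. Its argument "steps" is a list that holds one entry, the list of rows, each a list of 6 numbers: the shift along the tool's x, y, z in mm, then the turn, a rotation vector about the tool's x, y, z in degrees. A call has 1 to 12 rows; each row is the pose to reach, as a shift and turn from the pose commanded when the call began, along the tool's axes at that moment; what a row does not reach only later rows make up. A row lasts 1/12 s, in which the tool goes at most 41.7 mm and 7.16 degrees, less where a joint would pass 70% of its speed; a pose out of reach is approached as far as the arm can. A call with a gripper value outside its range is refused whole. "claw" is the gripper's target within -1 to 1 (fully open at 1, half-way at 0, shut at -1), set as the call begins (left out, the last holds). The fingers move at their own pace and stop on an object; the grip force is fixed at half the most. Time passes only in rows, so rows that repeat a pose let the fingers close. It gives the time, the measured TCP pose, the force, the opening and the grip force at its end, in the units of the state.
- manip.state(): the state, without advancing time (a new reading comes with each control period).
- vision.grab_frame(name): name is "scene" or "top" or "wrist"; returns (picture, depth): 420x560x3 uint8, blue, green, red; 420x560 float32, m along the optical axis (not along the pixel's ray), 0 where there is no reading.
- vision.camera_info(name): a dict with "K" (3x3 intrinsics, pixels), "eye" and "orientation" of the camera in the world; the wrist camera has in their place "T_tool_cam" (4x4, takes a point from camera to tool coordinates, whose origin is the TCP and whose axes are the flange's). Camera axes: x right, y down, z forward; pixel columns grow to the right and rows downward; lengths in m; the calibration is good to about 2 mm. The wrist camera is an equidistant fisheye: a pixel r from the principal point sees the ray r / f radians off the axis. A picture is of the moment at which its call begins: read the wrist's pose just before it. camera_info takes no time and is no camera call.
- order.job_done(): hands the job in; it is judged then, once.
The state is a dict: "time": time; "joint_pos": joint angles; "joint_vel": joint speeds; "joint_efforts": joint torques, N m; "tool_pos": TCP position; "tool_rot": TCP orientation; "contact_force": force on the tool from outside, world axes, zero at the start; "ft_torque": the same for the moment, N m; "gripper_width": opening from 0.0 (shut) to 1.0 (fully open); "grasp_force": force on a finger pad.
Only numpy, scipy, OpenCV 4.12 (cv2) and the standard library are available. Lean on these libraries where they do the work, as an engineer would, in place of code of your own. Each camera call takes 0.05 s, during which the arm holds its last target. There are 200 camera calls.

## Task

Take the stack of lab ware apart from the top down, in this order: stand the white pot in the middle of the hotplate's round plate, then lay the tip box in the small steel tray, then the tube rack on the shaker's black platform, and last the aluminium heating block on the dry bath's steel plate. Set each down gently, without dropping it, flat and in the middle of its place; the box, rack and block lie lengthwise and square between the two raised ends. Keep everything upright and leave the amber bottle standing where it is.

Things in the scene. Friction and masses are not known exactly. Their poses are not given: they have to be found in the camera images.
- pot_mid (a point): centre (half-way up) of the ceramic pot, the top thing of the stack at the start: white upright cylinder with a flat lid that does not come off, 40 mm diameter, 40 mm high, about 0.11 kg; z is up. All four stacked things are loose and lie flat one on another, nearly centred and nearly square.
- tipbox_mid (a point): centre (half-way up) of the closed tip box, second from the top: grey plastic box with a paper label on its lid, 62 mm long (its x) by 46 mm wide (its y) by 34 mm high, about 0.08 kg
- rack_mid (a point): centre (half-way up) of the tube rack, third from the top: blue plastic block with 4 x 2 round dark bores shown in its top (solid to the touch), 90 mm long (its x) by 56 mm wide (its y) by 38 mm high, about 0.10 kg
- block_mid (a point): centre (half-way up) of the heating block, the bottom of the stack, standing on the bench: bare aluminium with 6 x 3 dark bores shown in its top (solid to the touch), 118 mm long (its x) by 66 mm wide (its y) by 36 mm high, about 0.55 kg
- hotplate_seat (a point): place of the pot: centre of the top of the hotplate's round white plate (100 mm diameter, top face 48 mm above the bench). The hotplate is a fixed white box, 150 mm (x) by 112 mm (y), with two small black knobs, as high as the plate, near its -x edge 71 mm from the plate's centre
- tray_seat (a point): place of the tip box: centre of the floor of the small fixed stainless-steel tray, 96 mm (x) by 100 mm (y), floor 8 mm above the bench. A lip 6 mm high stands along each of its two x ends, 84 mm apart; its y sides are open. The box lies with its long side along the tray's x (either way round), between the lips
- shaker_seat (a point): place of the tube rack: centre of the top of the black rubber platform of the shaker, a fixed white box 140 mm (x) by 104 mm (y), platform 40 mm above the bench. An aluminium stop bar 8 mm high stands at each x end of the platform, 112 mm apart; the y sides are open. The rack lies with its long side along the shaker's x (either way round), between the bars
- bath_seat (a point): place of the heating block: centre of the bare steel plate on top of the dry bath, a fixed grey box 166 mm (x) by 110 mm (y), plate 36 mm above the bench. A grey cheek 12 mm high stands at each x end, 140 mm apart; the y sides are open. The block lies with its long side along the bath's x (either way round), between the cheeks
- amber_mid (a point): centre (half-way up) of a loose amber glass bottle with a white cap, 42 mm diameter, 85 mm high, that stands among these things and must stay standing where it is
There are look-alikes about, which are no part of the job. Of the things shaped like the part that bears rack_mid, the blue one is meant. What is shaped like the part that bears tray_seat but purple is not meant.

How it is judged:
On the way, in this order (a step that is already met when the one before it is completed fails the run):
1. the pot stands on the hotplate's round plate, let go (horizontal distance between pot_mid and hotplate_seat below 0.012 m and z of pot_mid in the frame of hotplate_seat between 0.016 and 0.024 m and angle between pot_mid's own z axis and vertical below 0.08 rad and contact force between pot and the fingers below 0.1 N and linear speed of pot below 0.01 m/s), for 0.2 s.
2. then the tip box lies on the steel tray, let go (horizontal distance between tipbox_mid and tray_seat below 0.012 m and z of tipbox_mid in the frame of tray_seat between 0.013 and 0.021 m and angle between tipbox_mid's own z axis and vertical below 0.08 rad and angle between the x axis of tipbox_mid and the x axis of tray_seat, either way round below 0.15 rad and contact force between tipbox and the fingers below 0.1 N and linear speed of tipbox below 0.01 m/s), for 0.2 s.
3. then the tube rack lies on the shaker, let go (horizontal distance between rack_mid and shaker_seat below 0.012 m and z of rack_mid in the frame of shaker_seat between 0.015 and 0.023 m and angle between rack_mid's own z axis and vertical below 0.08 rad and angle between the x axis of rack_mid and the x axis of shaker_seat, either way round below 0.15 rad and contact force between rack and the fingers below 0.1 N and linear speed of rack below 0.01 m/s), for 0.2 s.
4. then the heating block lies in the dry bath, let go (horizontal distance between block_mid and bath_seat below 0.012 m and z of block_mid in the frame of bath_seat between 0.014 and 0.022 m and angle between block_mid's own z axis and vertical below 0.08 rad and angle between the x axis of block_mid and the x axis of bath_seat, either way round below 0.15 rad and contact force between block and the fingers below 0.1 N and linear speed of block below 0.01 m/s), for 0.2 s.
At the end, for the whole second after the job is handed in: Pot on the hotplate's plate, tip box in the tray, rack on the shaker, block on the dry bath: each centre within 12 mm of its place's centre, flat on its surface (height within 4 mm, tilt under 0.08 rad), box, rack and block square with their places within 0.15 rad, all released and at rest (all of step 1 and all of step 2 and all of step 3 and all of step 4); the robot touches nothing.
It fails at once if one of the stacked things is tipped over (angle between any of pot_mid, tipbox_mid, rack_mid, block_mid's own z axis and vertical above 0.6 rad).
It fails at once if one of the stacked things is dropped from more than about 2 cm, or thrown ((linear speed of pot above 0.6 m/s and contact force between pot and the fingers below 0.1 N) or (linear speed of tipbox above 0.6 m/s and contact force between tipbox and the fingers below 0.1 N) or (linear speed of rack above 0.6 m/s and contact force between rack and the fingers below 0.1 N) or (linear speed of block above 0.6 m/s and contact force between block and the fingers below 0.1 N)).
It fails at once if the amber bottle is knocked over or pushed away (angle between amber_mid's own z axis and vertical above 0.4 rad or distance of amber_mid from where it was at the start of the episode above 0.03 m).
It also fails if it takes over 120 s, if anything falls off the work surface, if the arm or the gripper's body presses on something with over 40 N, if the wrist force passes 120 N, or if a joint passes its speed limit or range.

## Working session

There is one attempt and no reset: what is moved stays moved. The work goes in short steps, Python scripts to look and compute and a tool call to move; the robot and the scene stay as the last step left them, time stands still between calls to the robot, and variables do not carry over. Pictures are saved under pics/ and viewed, at most 14 in all, crops included, and the job is handed in when it is done.

Besides the shell and the picture viewer there is one more tool, called as name([rows], argument=value, ...), one row to a line, values as JSON. play_rows: Moves the arm, as the interface text tells. Its arguments: {"type":"object","properties":{"steps":{"type":"array"},"claw":{"type":"number"}},"required":["steps"]}

```bash
ls; mkdir -p pics; cat > h.py <<'E'
import numpy as np, cv2
from plant import manip, vision, order
from scipy.spatial.transform import Rotation as R
def q2R(q): return R.from_quat([q[1],q[2],q[3],q[0]]).as_matrix()
E
python3 - <<'E'
from h import *
s=manip.state(); print(s)
for n in ("scene","top","wrist"):
    print(n,vision.camera_info(n))
for n in ("scene","top"):
    p,d=vision.grab_frame(n); cv2.imwrite(f"pics/{n}0.png",p); np.savez(f"{n}0.npz",p=p,d=d)
E
```

```text
pics
{'time': 0.0, 'joint_pos': array([ 1.10999110e+00,  5.33612339e-02,  1.61430553e+00, -1.95414966e-06,
        1.47600608e+00, -1.18960600e-01]), 'joint_vel': array([ 2.76775465e-04, -4.71100826e-04, -7.06874308e-05,  1.06320425e-03,
       -9.73423835e-04,  1.67712117e-03]), 'joint_efforts': array([-1.71230590e-04, -3.93691134e+01, -3.70174062e+01, -2.07357944e-04,
        7.12971363e-03, -7.77281429e-06]), 'tool_pos': array([0.20921084, 0.58827627, 0.23005343]), 'tool_rot': array([-2.96368171e-04,  1.70091109e-01,  9.85427792e-01, -9.96975492e-04]), 'contact_force': array([ 0.11716874,  0.59878486, -0.62250919]), 'ft_torque': array([-0.01667508, -0.00835856, -0.00169094]), 'grasp_force': 0.0, 'gripper_width': 0.9976497143734269}
scene {'K': array([[415.00733266,   0.        , 279.81782139],
       [  0.        , 415.00733266, 211.95618172],
       [  0.        ,   0.        ,   1.        ]]), 'eye': array([1.19654517, 0.20489982, 0.90359437]), 'orientation': array([-0.22680734,  0.60976128,  0.70649494, -0.27859381])}
top {'K': array([[395.1131351 ,   0.        , 282.80400663],
       [  0.        , 395.1131351 , 198.51666944],
       [  0.        ,   0.        ,   1.        ]]), 'eye': array([0.323919  , 0.06105292, 1.01767963]), 'orientation': array([ 0.05385987, -0.69733123,  0.71293043, -0.05058135])}
wrist {'K': array([[325.1922621 ,   0.        , 281.38291567],
       [  0.        , 325.1922621 , 204.86552392],
       [  0.        ,   0.        ,   1.        ]]), 'T_tool_cam': array([[ 1.67455817e-04, -9.59164362e-01, -2.82849251e-01,
         7.31515223e-02],
       [ 9.99999185e-01,  5.18541097e-04, -1.16638265e-03,
         4.59533963e-04],
       [ 1.26542163e-03, -2.82848825e-01,  9.59163667e-01,
        -1.41369102e-01],
       [ 0.00000000e+00,  0.00000000e+00,  0.00000000e+00,
         1.00000000e+00]])}
```

View pics/top0.png

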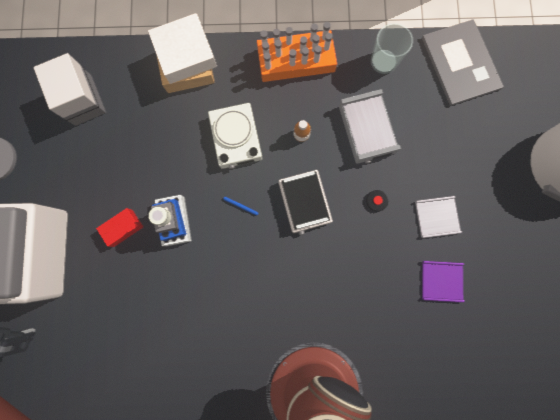

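View pics/scene0.png

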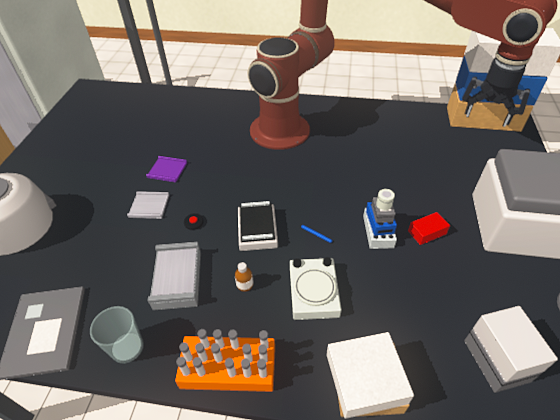

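The top view shows the stack at (170,218) with the blue rack in it, and the red look-alike rack at (118,228). The hotplate is at (233,130), the shaker at (306,200) and the dry bath at (370,127). The steel tray is at (438,217) and its purple look-alike at (443,282). The amber bottle is at (302,130). By colour I take the blue rack and the steel tray, and I'll confirm both in an enlarged crop.

```bash
cat >> h.py <<'E'
def world(n,d):
    c=vision.camera_info(n);K=c["K"];v,u=np.mgrid[0:420,0:560]
    P=np.stack([(u-K[0,2])/K[0,0]*d,(v-K[1,2])/K[1,1]*d,d],-1)
    return P@q2R(c["orientation"]).T+c["eye"]
def ray(n,uv,z):
    c=vision.camera_info(n);K=c["K"];uv=np.atleast_2d(uv).astype(float)
    r=np.c_[(uv-K[[0,1],2])/K[0,0],np.ones(len(uv))]@q2R(c["orientation"]).T
    e=np.array(c["eye"]);return (e+r*((z-e[2])/r[:,2])[:,None])[:,:2]
E
python3 - <<'E'
from h import *
for n in ("top","scene"):
    f=np.load(n+"0.npz");P=world(n,f["d"]);ok=f["d"]>0
    print(n,"bench z",np.median(P[ok][np.abs(P[ok][:,2])<.02,2]))
    m=(ok&(P[...,2]>.004)&(P[...,2]<.25)).astype(np.uint8)
    k,l,st,ce=cv2.connectedComponentsWithStats(m,connectivity=4)
    for i in range(1,k):
        if st[i,4]<80 or st[i,4]>12000: continue
        Q=P[l==i]
        if np.hypot(*np.median(Q[:,:2],0))>.98: continue
        h,e=np.histogram(Q[:,2],np.arange(0,.25,.004)); t=np.argsort(h)[::-1][:4]
        print(ce[i].round(),st[i,4],"med",np.median(Q,0).round(3),"z peaks",[(round(e[j],3),h[j]) for j in t])
        for z in sorted(e[t]):
            S=Q[(Q[:,2]>z-.003)&(Q[:,2]<z+.007)]
            if len(S)<60: continue
            r=cv2.minAreaRect((S[:,:2]*1000).astype(np.float32));print("   z",round(z,3),len(S),np.round(r[0],1),np.round(r[1],1),round(r[2],1))
p=np.load("top0.npz")["p"]
a=cv2.resize(p[190:250,90:250],None,fx=5,fy=5,interpolation=2);b=cv2.resize(p[190:250,370:530],None,fx=5,fy=5,interpolation=2)
cv2.imwrite("pics/crop1.png",np.vstack([a,b]))
E
```

```text
top bench z 0.000749783608114063
[183.  54.] 3627 med [0.83  0.309 0.099] z peaks [(np.float64(0.1), np.int64(1322)), (np.float64(0.096), np.int64(1162)), (np.float64(0.048), np.int64(192)), (np.float64(0.052), np.int64(69))]
   z 0.048 311 [800.3 318.4] [163.2  78.1] 76.7
   z 0.052 252 [798.8 314.6] [158.3  72.9] 79.1
   z 0.096 2461 [857.5 312.3] [132.6 130.1] 20.3
   z 0.1 2452 [857.7 312.3] [132.6 129.7] 20.1
[462.  62.] 4207 med [ 0.835 -0.426  0.014] z peaks [(np.float64(0.012), np.int64(2843)), (np.float64(0.016), np.int64(784)), (np.float64(0.008), np.int64(486)), (np.float64(0.004), np.int64(91))]
   z 0.004 296 [ 839.4 -432.2] [211.9 160.4] 17.3
   z 0.008 2727 [ 838.6 -429.2] [212.1 154.4] 17.2
   z 0.012 4077 [ 839. -429.] [211.2 154.4] 17.2
   z 0.016 3097 [ 838.5 -428.1] [210.8 150.3] 17.3
[296.  53.] 3444 med [0.844 0.022 0.046] z peaks [(np.float64(0.044), np.int64(1129)), (np.float64(0.04), np.int64(454)), (np.float64(0.1), np.int64(425)), (np.float64(0.048), np.int64(148))]
   z 0.04 1459 [858.2  20.5] [102.  200.8] 7.3
   z 0.044 1702 [858.2  21.2] [101.8 199.3] 7
[... 12350 characters left out ...]
(0.044), np.int64(2024)), (np.float64(0.1), np.int64(716)), (np.float64(0.04), np.int64(577)), (np.float64(0.048), np.int64(164))]
   z 0.04 2412 [861.3  19.3] [101.3 200.5] 6.9
   z 0.044 2725 [861.3  19.4] [101.3 200.3] 7.0
   z 0.048 1647 [862.   19.9] [ 99.5 198.5] 7.0
   z 0.1 950 [861.3  19.4] [ 78.3 177.9] 7.1
[369. 376.] 5482 med [0.877 0.312 0.1  ] z peaks [(np.float64(0.1), np.int64(2837)), (np.float64(0.096), np.int64(1679)), (np.float64(0.08), np.int64(75)), (np.float64(0.088), np.int64(68))]
   z 0.08 170 [902.5 292. ] [181.   89.3] 65.0
   z 0.088 161 [902.5 291.3] [180.3  89.6] 64.9
   z 0.096 4457 [861.  311.1] [131.4 130.7] 19.9
   z 0.1 4490 [861.  311.1] [131.4 130.7] 19.9
```

View pics/crop1.png

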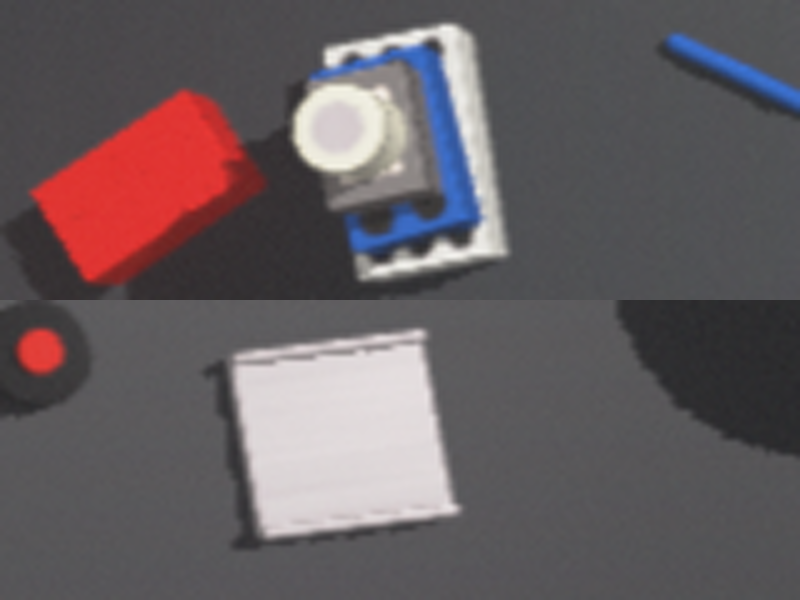

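The crop confirms two things. The blue rack with its bores is in the stack, at crop (420,150), while the red one at (140,190) is the look-alike. The silver tray, at crop (340,435), has its lips at the image top and bottom, which are its ±x ends. Both cameras agree to about 4 mm, so I use their average.

```bash
cat >> h.py <<'E'
def go(*wps):
    """wps: (x,y,z mm, object yaw deg); prints shift/turn from current pose for each"""
    s=manip.state();R0=q2R(s["tool_rot"]);p0=s["tool_pos"]*1000
    print("t",round(s["time"],2),"p",p0.round(1),"yaw",round(np.degrees(np.arctan2(-R0[1,0],-R0[0,0])),2),"F",s["contact_force"].round(1),"w",round(s["gripper_width"],3),"g",round(s["grasp_force"],1))
    for w in wps:
        a=np.radians(w[3]);c,sn=np.cos(a),np.sin(a)
        R1=np.array([[-c,sn,0],[-sn,-c,0],[0,0,-1.]]);R1[:,1]=np.cross(R1[:,2],R1[:,0])
        print(w,(R0.T@(np.array(w[:3])-p0)).round(1),np.degrees(R.from_matrix(R0.T@R1).as_rotvec()).round(1))
def wray(pts,z,s):
    """wrist fisheye pixels -> world xy (mm) at height z (mm)"""
    c=vision.camera_info("wrist");K=c["K"];T=np.array(c["T_tool_cam"]);R0=q2R(s["tool_rot"])
    q=(np.atleast_2d(pts).astype(float)-K[[0,1],2])/K[0,0];r=np.hypot(*q.T)+1e-12
    d=np.c_[q*(np.sin(r)/r)[:,None],np.cos(r)]@T[:3,:3].T@R0.T
    e=(s["tool_pos"]+R0@T[:3,3])*1000
    return (e+d*((z-e[2])/d[:,2])[:,None])[:,:2]
E
python3 -c "
from h import *
go((424,342.5,250,11.5))"
```

```text
t 0.1 p [209.3 588.3 230.2] yaw -19.58 F [0.8 0.8 1. ] w 0.998 g 0.0
(424, 342.5, 250, 11.5) [-284.7 -159.7  -19.6] [ -0.1  -0.  -31.1]
```

play_rows([
  [[-10,-5,-20,0,0,-1],[-36,-20,-20,0,0,-4],[-70,-39,-20,0,0,-8],[-105,-59,-20,0,0,-12],[-142,-80,-20,0,0,-16],[-179,-100,-20,0,0,-20],[-214,-120,-20,0,0,-24],[-245,-138,-20,0,0,-27],[-268,-150,-20,0,0,-29],[-280,-157,-20,0,0,-31],[-285,-160,-20,0,0,-31],[-285,-160,-20,0,0,-31]],
], claw=1)

```text
time: 1.1
tool_pos: [0.4248, 0.3416, 0.2508]
tool_rot: [-0.0, -0.098, 0.995, -0.0]
contact_force: [-0.9, 0.8, -0.1]
gripper_width: 0.997
grasp_force: 0.0
```

```bash
python3 - <<'E'
from h import *
s=manip.state();p,d=vision.grab_frame("wrist");cv2.imwrite("pics/w1.png",p);np.savez("w1.npz",p=p,d=d)
go((424,342.5,250,11.5))
E
```

```text
t 1.15 p [424.2 342.5 250.9] yaw 11.32 F [0.6 0.7 0.1] w 1.003 g 0.0
(424, 342.5, 250, 11.5) [0.2 0.1 0.9] [ 0.  -0.  -0.2]
```

View pics/w1.png

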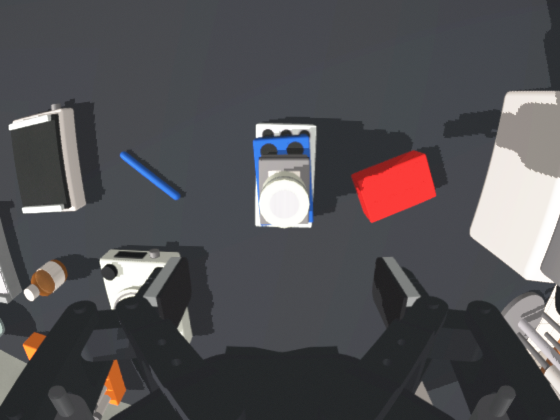

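The wrist view shows the pot lid at about (284,200), the box's paper label above it, then the rack bores and the block. Next I measure each layer from the wrist image using ray casts onto its height.

```bash
cat >> h.py <<'E'
def wworld(d,s):
    """wrist depth -> world points mm"""
    c=vision.camera_info("wrist");K=c["K"];T=np.array(c["T_tool_cam"]);R0=q2R(s["tool_rot"])
    v,u=np.mgrid[0:420,0:560];qx=(u-K[0,2])/K[0,0];qy=(v-K[1,2])/K[1,1];r=np.hypot(qx,qy)+1e-12
    P=np.stack([qx*np.tan(r)/r,qy*np.tan(r)/r,np.ones_like(r)],-1)*d[...,None]
    P=P@T[:3,:3].T+T[:3,3]
    return (P@R0.T+s["tool_pos"])*1000
def rect(P,lo,hi,c,rad):
    m=(P[...,2]>lo)&(P[...,2]<hi)&(np.hypot(P[...,0]-c[0],P[...,1]-c[1])<rad)
    r=cv2.minAreaRect(P[m][:,:2].astype(np.float32));print(lo,hi,m.sum(),np.round(r[0],1),np.round(r[1],1),round(r[2],1))
E
python3 - <<'E'
from h import *
s=manip.state();f=np.load("w1.npz");P=wworld(f["d"],s)
Q=P[160:240,250:320].reshape(-1,3);print(np.percentile(Q[:,2],[5,50,95]).round(1))
for z in (36,74,108,148): rect(P,z-4,z+3,(424,342),80)
for z in (28,40,48): rect(P,z-3,z+3,(467,9),95)
go((423,342.5,160,11.5),(423,342.5,112,11.5))
E
```

```text
[ -2.  106.7 147.6]
32 39 1067 [422.7 346.7] [117.8  66.3] 9.7
70 77 1309 [420.2 344.9] [89.4 56.5] 15.4
104 111 1108 [422.6 345.3] [60.7 46. ] 11.8
144 151 1884 [421.7 344.8] [38.8 39.5] 18.5
25 31 750 [463.8  13.8] [140.6  99.7] 14.9
37 43 3785 [465.3  10.9] [128.3  94.2] 14.1
45 51 473 [464.8  11.4] [128.8  81.1] 13.4
t 1.15 p [424.2 342.5 250.9] yaw 11.32 F [0.6 0.7 0.1] w 1.003 g 0.0
(423, 342.5, 160, 11.5) [ 1.1  0.2 90.9] [ 0.  -0.  -0.2]
(423, 342.5, 112, 11.5) [  1.1   0.2 138.9] [ 0.  -0.  -0.2]
```

play_rows([
  [[1,1,10,0,0,0],[1,1,30,0,0,0],[1,1,50,0,0,0],[1,1,70,0,0,0],[1,1,90,0,0,0],[1,1,105,0,0,0],[1,1,117,0,0,0],[1,1,126,0,0,0],[1,1,133,0,0,0],[1,1,137,0,0,0],[1,1,139,0,0,0],[1,1,139,0,0,0]],
])

```text
time: 2.15
tool_pos: [0.4233, 0.3435, 0.1125]
tool_rot: [0.0, -0.099, 0.995, 0.0]
contact_force: [0.4, -0.7, 0.7]
gripper_width: 1.0
grasp_force: 0.0
```

play_rows([
  [[0,0,0,0,0,0],[0,0,0,0,0,0],[0,0,0,0,0,0],[0,0,0,0,0,0],[0,0,0,0,0,0],[0,0,0,0,0,0],[0,0,0,0,0,0],[0,0,0,0,0,0],[0,0,0,0,0,0],[0,0,0,0,0,0]],
], claw=-1)

```text
time: 2.98
tool_pos: [0.4238, 0.3436, 0.1132]
tool_rot: [0.001, -0.099, 0.995, 0.0]
contact_force: [-0.3, -0.7, 5.8]
gripper_width: 0.447
grasp_force: 60.7
```

```bash
python3 -c "
from h import *
go((423,343.5,165,11.5),(655,188,165,11.5),(655,188,60,11.5),(655,188,53,11.5))"
```

```text
t 2.98 p [423.8 343.6 113.2] yaw 11.41 F [-0.3 -0.7  5.8] w 0.447 g 60.7
(423, 343.5, 165, 11.5) [  0.7   0.1 -51.8] [ 0.   0.1 -0.1]
(655, 188, 165, 11.5) [-195.9 -198.3  -51.6] [ 0.   0.1 -0.1]
(655, 188, 60, 11.5) [-195.7 -198.3   53.4] [ 0.   0.1 -0.1]
(655, 188, 53, 11.5) [-195.7 -198.3   60.4] [ 0.   0.1 -0.1]
```

play_rows([
  [[0,0,-2,0,0,0],[0,0,-8,0,0,0],[0,0,-18,0,0,0],[0,0,-30,0,0,0],[0,0,-40,0,0,0],[-2,-2,-48,0,0,0],[-10,-10,-52,0,0,0],[-25,-25,-52,0,0,0],[-44,-44,-52,0,0,0],[-64,-65,-52,0,0,0],[-84,-85,-52,0,0,0],[-104,-105,-52,0,0,0]],
])

```text
time: 3.98
tool_pos: [0.5475, 0.2595, 0.1645]
tool_rot: [0.0, -0.099, 0.995, -0.0]
contact_force: [-0.2, 1.0, -1.2]
gripper_width: 0.455
grasp_force: 60.3
```

play_rows([
  [[-20,-20,0,0,0,0],[-40,-40,0,0,0,0],[-58,-59,0,0,0,0],[-72,-74,0,0,0,0],[-83,-84,0,0,0,0],[-89,-91,0,0,0,0],[-92,-93,0,0,0,0],[-92,-93,0,0,0,0],[-92,-93,0,0,0,0]],
])

```text
time: 4.73
tool_pos: [0.6541, 0.1883, 0.1642]
tool_rot: [-0.0, -0.1, 0.995, 0.0]
contact_force: [-0.8, -0.3, -1.6]
gripper_width: 0.454
grasp_force: 60.3
```

```bash
python3 - <<'E'
from h import *
s=manip.state();p,d=vision.grab_frame("wrist");cv2.imwrite("pics/w2.png",p);P=wworld(d,s)
rect(P,45,51,(650,188),100);rect(P,33,39,(645,186),110)
m=(P[...,2]>45)&(P[...,2]<51)&(np.hypot(P[...,0]-655,P[...,1]-188)<58)
Q=P[m];print(len(Q),Q[:,:2].min(0),Q[:,:2].max(0))
go((655,188,75,11.5),(655,188,54,11.5))
E
```

```text
45 51 10092 [632.7 184.8] [119.1  98.4] 11.4
33 39 7964 [639.2 186. ] [143.3 112.2] 11.2
8928 [604.58796676 139.98989713] [697.09308643 237.86217038]
t 4.78 p [653.9 188.5 164.2] yaw 11.46 F [-0.3 -0.  -1.1] w 0.45 g 60.3
(655, 188, 75, 11.5) [-1.  -0.8 89.2] [ 0. -0. -0.]
(655, 188, 54, 11.5) [ -1.   -0.8 110.2] [ 0. -0. -0.]
```

View pics/w2.png

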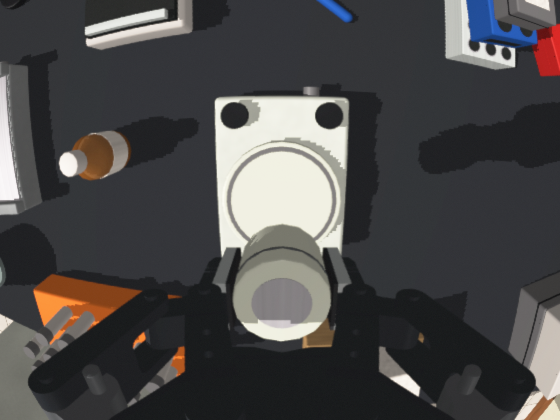

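The pot is held upright over the hotplate. The plate's near edge and sides put its centre at (654.6,188.8), which matches.

play_rows([
  [[-1,0,8,0,0,0],[-1,0,24,0,0,0],[-1,0,42,0,0,0],[-1,0,60,0,0,0],[-1,0,75,0,0,0],[-1,0,87,0,0,0],[-1,0,96,0,0,0],[-1,0,102,0,0,0],[-1,0,106,0,0,0],[-1,0,108,0,0,0],[-1,0,110,0,0,0],[-1,0,110,0,0,0]],
])

```text
time: 5.78
tool_pos: [0.6558, 0.1883, 0.0547]
tool_rot: [0.0, -0.099, 0.995, 0.0]
contact_force: [-0.5, -0.2, -1.1]
gripper_width: 0.452
grasp_force: 60.3
```

```bash
python3 -c "
from h import *
go((655,188,54,11.5),(655,188,53,11.5))"
```

```text
t 5.78 p [655.8 188.3  54.7] yaw 11.42 F [-0.5 -0.2 -1.1] w 0.452 g 60.3
(655, 188, 54, 11.5) [ 0.9 -0.1  0.7] [ 0.   0.  -0.1]
(655, 188, 53, 11.5) [ 0.9 -0.1  1.7] [ 0.   0.  -0.1]
```

play_rows([
  [[1,0,0.5,0,0,0],[1,0,1,0,0,0],[1,0,1.5,0,0,0],[1,0,1.5,0,0,0]],
])

```text
time: 6.12
tool_pos: [0.6548, 0.1881, 0.0533]
tool_rot: [0.0, -0.099, 0.995, 0.0]
contact_force: [0.3, -0.0, 0.2]
gripper_width: 0.454
grasp_force: 60.5
```

play_rows([
  [[0,0,0,0,0,0],[0,0,0,0,0,0],[0,0,0,0,0,0],[0,0,0,0,0,0],[0,0,0,0,0,0],[0,0,0,0,0,0],[0,0,0,0,0,0],[0,0,0,0,0,0]],
], claw=1)

```text
time: 6.78
tool_pos: [0.6545, 0.188, 0.0528]
tool_rot: [-0.0, -0.099, 0.995, -0.0]
contact_force: [0.2, 1.2, 0.4]
gripper_width: 1.0
grasp_force: 0.0
```

```bash
python3 -c "
from h import *
go((655,188,150,11.5),(423,343.5,150,11.5),(423,343.5,77,11.5))"
```

```text
t 6.78 p [654.5 188.   52.8] yaw 11.42 F [0.2 1.2 0.4] w 1.0 g 0.0
(655, 188, 150, 11.5) [ -0.5  -0.1 -97.2] [ 0.  -0.  -0.1]
(423, 343.5, 150, 11.5) [196.1 198.2 -97.2] [ 0.  -0.  -0.1]
(423, 343.5, 77, 11.5) [196.1 198.2 -24.2] [ 0.  -0.  -0.1]
```

Next I retract, return above the stack and check both the pot and the tip box from there.

play_rows([
  [[0,0,-8,0,0,0],[0,0,-25,0,0,0],[0,0,-50,0,0,0],[0,0,-75,0,0,0],[2,2,-100,0,0,0],[12,12,-110,0,0,0],[32,32,-120,0,0,0],[54,54,-120,0,0,0],[78,79,-120,0,0,0],[102,103,-120,0,0,0],[126,127,-120,0,0,0],[148,149,-120,0,0,0]],
])

```text
time: 7.78
tool_pos: [0.4784, 0.3057, 0.1736]
tool_rot: [0.0, -0.099, 0.995, 0.0]
contact_force: [0.4, 1.1, -1.2]
gripper_width: 0.995
grasp_force: 0.0
```

play_rows([
  [[20,20,0,0,0,0],[34,35,0,0,0,0],[43,44,0,0,0,0],[48,49,0,0,0,0],[48,49,0,0,0,0],[48,49,0,0,0,0]],
])

```text
time: 8.28
tool_pos: [0.4238, 0.3432, 0.1731]
tool_rot: [0.0, -0.099, 0.995, -0.0]
contact_force: [1.0, 0.2, 0.1]
gripper_width: 1.002
grasp_force: 0.0
```

```bash
cat >> h.py <<'E'
def look(n):
    s=manip.state();p,d=vision.grab_frame("wrist");cv2.imwrite(f"pics/{n}.png",p);return wworld(d,s)
def toprect(n,lo,hi,c,rad):
    p,d=vision.grab_frame(n);rect(world(n,d)*1000,lo,hi,c,rad)
E
python3 - <<'E'
from h import *
P=look("w3")
for z in (36,74,108): rect(P,z-4,z+3,(424,342),80)
toprect("top",84,95,(655,188),60)
toprect("scene",84,95,(655,188),60)
go((423.5,343.5,77,11.5))
E
```

```text
32 39 1454 [423.1 345.7] [117.2  66.3] 9.6
70 77 2023 [421.3 344. ] [89.8 56.5] 15.1
104 111 5759 [423.2 344.6] [62.1 46.5] 11.5
84 95 200 [654.1 188. ] [37.4 39.5] 89.4
84 95 206 [657.6 187.9] [39.9 37.2] 5.8
t 8.43 p [424.1 342.8 172.8] yaw 11.34 F [-0.5  0.3  0.6] w 0.999 g 0.0
(423.5, 343.5, 77, 11.5) [ 0.4  0.9 95.8] [-0.   0.  -0.2]
```

The pot sits about 1 mm off the plate's centre and the stack is undisturbed. Next is the tip box.

play_rows([
  [[0,1,10,0,0,0],[0,1,26,0,0,0],[0,1,44,0,0,0],[0,1,60,0,0,0],[0,1,73,0,0,0],[0,1,83,0,0,0],[0,1,90,0,0,0],[0,1,94,0,0,0],[0,1,96,0,0,0],[0,1,96,0,0,0]],
])

```text
time: 9.27
tool_pos: [0.4232, 0.3444, 0.0769]
tool_rot: [0.0, -0.099, 0.995, 0.0]
contact_force: [0.3, 0.7, 1.2]
gripper_width: 1.0
grasp_force: 0.0
```

play_rows([
  [[0,0,0,0,0,0],[0,0,0,0,0,0],[0,0,0,0,0,0],[0,0,0,0,0,0],[0,0,0,0,0,0],[0,0,0,0,0,0],[0,0,0,0,0,0],[0,0,0,0,0,0],[0,0,0,0,0,0],[0,0,0,0,0,0]],
], claw=-1)

```text
time: 10.1
tool_pos: [0.4236, 0.3447, 0.0778]
tool_rot: [0.001, -0.099, 0.995, 0.0]
contact_force: [0.4, 0.1, 5.2]
gripper_width: 0.527
grasp_force: 63.6
```

```bash
python3 -c "
from h import *
go((423,343.5,170,11.5),(420,-330,170,5.6),(420,-330,40,5.6))"
```

```text
t 10.1 p [423.6 344.7  77.8] yaw 11.42 F [0.4 0.1 5.2] w 0.527 g 63.6
(423, 343.5, 170, 11.5) [  0.7  -1.  -92.2] [ 0.   0.1 -0.1]
(420, -330, 170, 5.6) [ 137.  -660.6  -92.8] [0.  0.1 5.8]
(420, -330, 40, 5.6) [ 137.2 -660.7   37.2] [0.  0.1 5.8]
```

play_rows([
  [[0,0,-3,0,0,0],[0,0,-12,0,0,0],[0,0,-28,0,0,0],[0,0,-48,0,0,0],[0,-2,-66,0,0,0],[2,-12,-80,0,0,0],[6,-30,-88,0,0,0],[11,-54,-92,0,0,1],[17,-84,-92,0,0,1],[25,-119,-92,0,0,2],[32,-155,-92,0,0,2],[40,-191,-92,0,0,3]],
])

```text
time: 11.1
tool_pos: [0.4207, 0.1478, 0.1686]
tool_rot: [-0.0, -0.074, 0.997, -0.0]
contact_force: [0.7, -0.2, -1.0]
gripper_width: 0.528
grasp_force: 63.1
```

play_rows([
  [[7,-36,0,0,0,0],[15,-72,0,0,0,0],[22,-108,0,0,0,1],[30,-144,0,0,0,1],[37,-180,0,0,0,1],[45,-216,0,0,0,2],[52,-252,0,0,0,2],[60,-288,0,0,0,3],[67,-324,0,0,0,3],[74,-360,0,0,0,3],[80,-390,0,0,0,3],[85,-413,0,0,0,3]],
])

```text
time: 12.1
tool_pos: [0.397, -0.274, 0.1687]
tool_rot: [-0.0, -0.046, 0.999, 0.0]
contact_force: [1.3, 0.3, -1.3]
gripper_width: 0.528
grasp_force: 63.1
```

```bash
python3 -c "
from h import *
go((420,-330,170,5.6),(420,-330,60,5.6))"
```

```text
t 12.1 p [ 397.  -274.   168.7] yaw 5.3 F [ 1.3  0.3 -1.3] w 0.528 g 63.1
(420, -330, 170, 5.6) [-17.7 -57.9  -1.3] [ 0.  -0.  -0.3]
(420, -330, 60, 5.6) [-17.8 -57.9 108.7] [ 0.  -0.  -0.3]
```

play_rows([
  [[-6,-18,0,0,0,0],[-12,-34,0,0,0,0],[-15,-43,0,0,0,0],[-16,-47,0,0,0,0],[-16,-48,0,0,0,0],[-16,-48,0,0,0,0],[-16,-48,0,0,0,0]],
])

```text
time: 12.68
tool_pos: [0.4182, -0.3172, 0.1687]
tool_rot: [-0.0, -0.048, 0.999, 0.0]
contact_force: [-0.2, 0.9, -1.2]
gripper_width: 0.531
grasp_force: 63.1
```

```bash
python3 - <<'E'
from h import *
P=look("w4")
rect(P,11,17,(420,-330),70);rect(P,5,17,(420,-330),75)
go((420,-330,30,5.6),(420,-330,12,5.6))
E
```

```text
11 17 640 [ 417.6 -331. ] [95.5 98.1] 5.7
5 17 7089 [ 417.1 -330.5] [ 95.2 100.2] 6.4
t 12.73 p [ 418.2 -317.2  168.7] yaw 5.46 F [-0.2  0.1 -1. ] w 0.527 g 63.1
(420, -330, 30, 5.6) [ -0.6 -12.9 138.7] [ 0.  -0.  -0.1]
(420, -330, 12, 5.6) [ -0.6 -13.  156.7] [ 0.  -0.  -0.1]
```

View pics/w4.png

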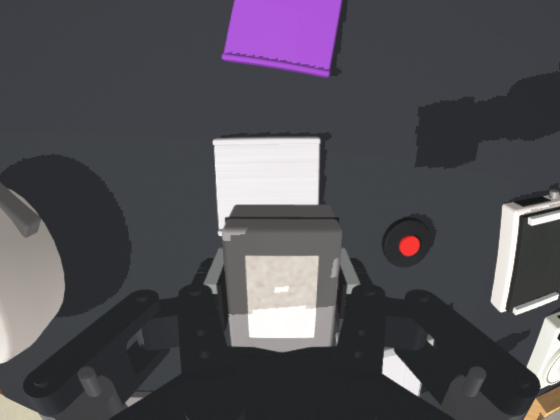

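The box is held over the steel tray, whose lips are at rows 140 and 232; the purple tray is further away at the top. The tray's centre comes out at (418.5,-331), so I lower there.

play_rows([
  [[0,-4,8,0,0,0],[1,-10,26,0,0,0],[1,-14,50,0,0,0],[1,-14,76,0,0,0],[1,-14,100,0,0,0],[1,-14,118,0,0,0],[1,-14,131,0,0,0],[1,-14,140,0,0,0],[1,-14,147,0,0,0],[1,-14,151,0,0,0],[1,-14,153,0,0,0],[1,-14,154,0,0,0]],
])

```text
time: 13.73
tool_pos: [0.4192, -0.3326, 0.0154]
tool_rot: [0.0, -0.047, 0.999, -0.001]
contact_force: [0.2, -1.1, 0.2]
gripper_width: 0.528
grasp_force: 63.1
```

play_rows([
  [[0,0,0.5,0,0,0],[0,0,1,0,0,0],[0,0,1.5,0,0,0],[0,0,1.5,0,0,0]],
])

```text
time: 14.07
tool_pos: [0.4189, -0.3323, 0.0137]
tool_rot: [0.0, -0.047, 0.999, -0.0]
contact_force: [-0.0, 0.2, -0.7]
gripper_width: 0.526
grasp_force: 63.1
```

```bash
python3 -c "
from h import *
go((418.5,-331,12,5.6))"
```

```text
t 14.07 p [ 418.9 -332.3   13.7] yaw 5.42 F [-0.   0.2 -0.7] w 0.526 g 63.1
(418.5, -331, 12, 5.6) [0.3 1.3 1.7] [-0.   0.  -0.2]
```

play_rows([
  [[0,0.5,0.5,0,0,0],[0,1,1,0,0,0],[0,1,1.5,0,0,0],[0,1,1.5,0,0,0]],
])

```text
time: 14.4
tool_pos: [0.4187, -0.3311, 0.0118]
tool_rot: [0.0, -0.047, 0.999, -0.0]
contact_force: [0.0, -0.0, 0.1]
gripper_width: 0.527
grasp_force: 63.3
```

play_rows([
  [[0,0,0,0,0,0],[0,0,0,0,0,0],[0,0,0,0,0,0],[0,0,0,0,0,0],[0,0,0,0,0,0],[0,0,0,0,0,0],[0,0,0,0,0,0],[0,0,0,0,0,0]],
], claw=1)

```text
time: 15.07
tool_pos: [0.4186, -0.3311, 0.0118]
tool_rot: [-0.0, -0.047, 0.999, -0.0]
contact_force: [-0.7, -0.6, 0.1]
gripper_width: 0.999
grasp_force: 0.0
```

```bash
python3 -c "
from h import *
go((419,-331,150,5.6),(422,343.5,150,15.2))"
```

```text
t 15.07 p [ 418.6 -331.1   11.8] yaw 5.42 F [-0.7 -0.6  0.1] w 0.999 g 0.0
(419, -331, 150, 5.6) [-4.000e-01  1.000e-01 -1.382e+02] [-0.  -0.  -0.2]
(422, 343.5, 150, 15.2) [ -67.   671.3 -138.2] [-0.  -0.  -9.8]
```

play_rows([
  [[0,0,-6,0,0,0],[0,0,-20,0,0,0],[0,0,-44,0,0,0],[0,0,-72,0,0,0],[0,4,-98,0,0,0],[-2,16,-120,0,0,0],[-4,36,-134,0,0,-1],[-6,64,-138,0,0,-1],[-10,98,-138,0,0,-2],[-13,134,-138,0,0,-2],[-17,170,-138,0,0,-3],[-21,206,-138,0,0,-3]],
])

```text
time: 16.07
tool_pos: [0.4198, -0.1226, 0.1504]
tool_rot: [0.0, -0.073, 0.997, -0.0]
contact_force: [1.2, -0.1, -0.1]
gripper_width: 0.999
grasp_force: 0.0
```

play_rows([
  [[-4,36,0,0,0,-1],[-7,72,0,0,0,-1],[-11,108,0,0,0,-2],[-14,144,0,0,0,-2],[-18,180,0,0,0,-3],[-22,216,0,0,0,-3],[-25,252,0,0,0,-4],[-29,288,0,0,0,-4],[-32,324,0,0,0,-5],[-36,360,0,0,0,-6],[-39,390,0,0,0,-6],[-41,416,0,0,0,-7]],
])

```text
time: 17.07
tool_pos: [0.3993, 0.2957, 0.1504]
tool_rot: [0.0, -0.135, 0.991, 0.0]
contact_force: [-0.3, -0.4, -0.0]
gripper_width: 0.998
grasp_force: 0.0
```

play_rows([
  [[0,19,0,0,0,0],[0,33,0,0,0,0],[0,42,0,0,0,0],[0,46,0,0,0,0],[0,46,0,0,0,0],[0,46,0,0,0,0]],
])

```text
time: 17.57
tool_pos: [0.3877, 0.3373, 0.1499]
tool_rot: [0.0, -0.134, 0.991, -0.0]
contact_force: [-0.9, -0.5, -0.4]
gripper_width: 0.997
grasp_force: 0.0
```

```bash
python3 - <<'E'
from h import *
P=look("w5")
for z in (36,74): rect(P,z-4,z+3,(424,342),80)
for n in ("top","scene"): toprect(n,36,48,(419,-331),60)
go((422,343.5,150,15.2),(422,343.5,39,15.2))
E
```

```text
32 39 1658 [422.9 345.8] [117.8  66.6] 9.8
70 77 8023 [421.4 344. ] [91.1 56.5] 15.0
36 48 474 [ 419.6 -329.9] [61.8 46.4] 5.5
36 48 266 [ 421.6 -331.4] [66.  47.4] 6.2
t 17.72 p [387.8 337.1 149.9] yaw 15.35 F [ 0.8 -0.2 -0.4] w 0.997 g 0.0
(422, 343.5, 150, 15.2) [-34.6  -2.9  -0.1] [-0.   0.   0.2]
(422, 343.5, 39, 15.2) [-34.6  -2.8 110.9] [-0.   0.   0.2]
```

The box lies in the tray about 1 mm off centre and square. Next is the rack.

play_rows([
  [[-8,-1,0,0,0,0],[-20,-2,4,0,0,0],[-31,-3,14,0,0,0],[-34,-3,30,0,0,0],[-34,-3,48,0,0,0],[-34,-3,66,0,0,0],[-34,-3,82,0,0,0],[-34,-3,94,0,0,0],[-34,-3,103,0,0,0],[-34,-3,108,0,0,0],[-34,-3,111,0,0,0],[-34,-3,111,0,0,0]],
])

```text
time: 18.72
tool_pos: [0.4212, 0.3439, 0.0387]
tool_rot: [-0.0, -0.134, 0.991, -0.0]
contact_force: [0.6, -0.2, 0.7]
gripper_width: 0.997
grasp_force: 0.0
```

play_rows([
  [[0,0,0,0,0,0],[0,0,0,0,0,0],[0,0,0,0,0,0],[0,0,0,0,0,0],[0,0,0,0,0,0],[0,0,0,0,0,0],[0,0,0,0,0,0],[0,0,0,0,0,0],[0,0,0,0,0,0]],
], claw=-1)

```text
time: 19.47
tool_pos: [0.422, 0.3445, 0.04]
tool_rot: [0.001, -0.134, 0.991, 0.0]
contact_force: [-0.4, -0.4, 5.5]
gripper_width: 0.647
grasp_force: 65.2
```

```bash
python3 -c "
from h import *
go((422,343.5,150,15.2),(466,10,150,14),(466,10,45,14))"
```

```text
t 19.47 p [422.  344.5  40. ] yaw 15.42 F [-0.4 -0.4  5.5] w 0.647 g 65.2
(422, 343.5, 150, 15.2) [   0.    -0.9 -110. ] [0.  0.1 0.2]
(466, 10, 150, 14) [  46.3 -334.1 -110.2] [0.  0.1 1.4]
(466, 10, 45, 14) [  46.5 -334.2   -5.2] [0.  0.1 1.4]
```

play_rows([
  [[0,0,-3,0,0,0],[0,0,-12,0,0,0],[0,0,-28,0,0,0],[0,0,-48,0,0,0],[0,-2,-66,0,0,0],[2,-12,-80,0,0,0],[4,-30,-88,0,0,0],[7,-54,-90,0,0,0],[11,-84,-90,0,0,0],[16,-117,-90,0,0,1],[21,-150,-90,0,0,1],[25,-183,-90,0,0,1]],
])

```text
time: 20.47
tool_pos: [0.4449, 0.1595, 0.1287]
tool_rot: [-0.0, -0.126, 0.992, -0.0]
contact_force: [-0.4, -0.4, 0.1]
gripper_width: 0.642
grasp_force: 64.7
```

play_rows([
  [[5,-33,0,0,0,0],[9,-66,0,0,0,0],[13,-95,0,0,0,0],[16,-119,0,0,0,0],[19,-136,0,0,0,0],[20,-146,0,0,0,0],[21,-150,0,0,0,0],[21,-151,0,0,0,0],[21,-151,0,0,0,0],[21,-151,0,0,0,0]],
])

```text
time: 21.3
tool_pos: [0.4627, 0.0103, 0.1287]
tool_rot: [-0.0, -0.126, 0.992, 0.0]
contact_force: [0.0, -0.7, -1.1]
gripper_width: 0.646
grasp_force: 64.7
```

```bash
python3 - <<'E'
from h import *
P=look("w6")
rect(P,45,51,(466,10),75);rect(P,25,43,(466,10),85)
go((466,9.7,55,14),(466,9.7,45,14))
E
```

```text
45 51 1295 [406.9  -4.6] [ 8.1 79.7] 13.8
25 43 6043 [421.3  -1.3] [ 50.2 104.1] 14.5
t 21.35 p [462.8  10.3 128.7] yaw 14.49 F [ 0.1 -0.  -0.8] w 0.644 g 64.7
(466, 9.7, 55, 14) [-3.  -1.4 73.7] [ 0.  -0.   0.5]
(466, 9.7, 45, 14) [-3.  -1.4 83.7] [ 0.  -0.   0.5]
```

View pics/w6.png

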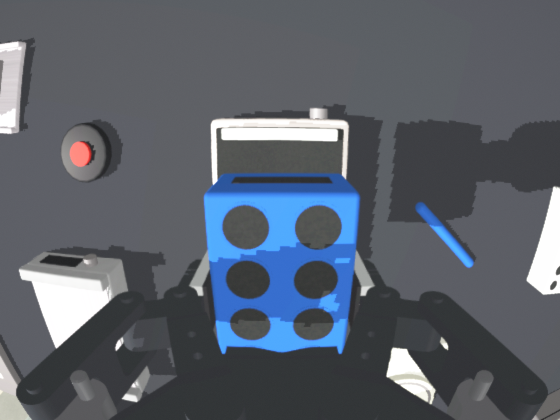

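The rack is held square over the shaker. The near bar at row 134 puts the seat at (465.2,9.7), so I lower onto it.

play_rows([
  [[-1,0,6,0,0,0],[-2,-1,18,0,0,0],[-3,-1,33,0,0,0.5],[-3,-1,48,0,0,0.5],[-3,-1,60,0,0,0.5],[-3,-1,69,0,0,0.5],[-3,-1,75,0,0,0.5],[-3,-1,79,0,0,0.5],[-3,-1,81,0,0,0.5],[-3,-1,82,0,0,0.5],[-3,-1,83,0,0,0.5],[-3,-1,83,0,0,0.5]],
])

```text
time: 22.35
tool_pos: [0.4665, 0.0091, 0.0463]
tool_rot: [0.0, -0.121, 0.993, -0.0]
contact_force: [0.0, 0.3, -0.8]
gripper_width: 0.644
grasp_force: 64.7
```

play_rows([
  [[0,0,0.5,0,0,0],[0,0,1,0,0,0],[0,0,1.5,0,0,0],[0,0,1.5,0,0,0]],
])

```text
time: 22.68
tool_pos: [0.4661, 0.0092, 0.0443]
tool_rot: [0.0, -0.121, 0.993, -0.0]
contact_force: [0.5, 0.4, -1.7]
gripper_width: 0.644
grasp_force: 64.7
```

play_rows([
  [[0,0,0.5,0,0,0],[0,0,0.5,0,0,0]],
])

```text
time: 22.85
tool_pos: [0.4663, 0.0092, 0.0441]
tool_rot: [0.0, -0.121, 0.993, -0.0]
contact_force: [-1.3, 0.3, 2.1]
gripper_width: 0.648
grasp_force: 65.0
```

play_rows([
  [[0,0,0,0,0,0],[0,0,0,0,0,0],[0,0,0,0,0,0],[0,0,0,0,0,0],[0,0,0,0,0,0],[0,0,0,0,0,0],[0,0,0,0,0,0],[0,0,0,0,0,0]],
], claw=1)

```text
time: 23.52
tool_pos: [0.4661, 0.0092, 0.0438]
tool_rot: [-0.0, -0.121, 0.993, 0.0]
contact_force: [-0.6, 0.2, 0.0]
gripper_width: 1.002
grasp_force: 0.0
```

```bash
python3 -c "
from h import *
go((466,9,140,14),(424,344.5,140,9.7))"
```

```text
t 23.52 p [466.1   9.2  43.8] yaw 13.92 F [-0.6  0.2  0. ] w 1.002 g 0.0
(466, 9, 140, 14) [  0.1  -0.2 -96.2] [ 0.  -0.  -0.1]
(424, 344.5, 140, 9.7) [-39.8 335.6 -96.2] [ 0.  -0.   4.2]
```

play_rows([
  [[0,0,-5,0,0,0],[0,0,-18,0,0,0],[0,0,-38,0,0,0],[0,0,-60,0,0,0],[0,3,-80,0,0,0],[-2,14,-92,0,0,0],[-4,34,-96,0,0,1],[-7,62,-96,0,0,1],[-11,95,-96,0,0,2],[-15,130,-96,0,0,2],[-19,165,-96,0,0,3],[-23,200,-96,0,0,3]],
])

```text
time: 24.52
tool_pos: [0.4394, 0.211, 0.1399]
tool_rot: [0.0, -0.095, 0.995, 0.0]
contact_force: [-0.1, -0.2, -0.4]
gripper_width: 0.998
grasp_force: 0.0
```

play_rows([
  [[-6,34,0,0,0,1],[-12,66,0,0,0,1],[-17,93,0,0,0,1],[-21,113,0,0,0,1],[-24,126,0,0,0,1],[-25,132,0,0,0,1],[-26,134,0,0,0,1],[-26,134,0,0,0,1],[-26,134,0,0,0,1]],
])

```text
time: 25.27
tool_pos: [0.4405, 0.3445, 0.1397]
tool_rot: [-0.0, -0.086, 0.996, -0.0]
contact_force: [0.4, -0.2, 0.4]
gripper_width: 1.004
grasp_force: 0.0
```

```bash
python3 - <<'E'
from h import *
P=look("w7"); rect(P,32,39,(424,342),80)
for n in ("top","scene"): toprect(n,72,84,(466,9),70); toprect(n,32,39,(424,344),75)
go((424,344.5,140,9.8),(424,344.5,1,9.8))
E
```

```text
32 39 12110 [423.1 345.7] [117.8  66.5] 9.9
72 84 863 [466.    9.7] [90.  56.3] 14.0
32 39 576 [420.4 335.8] [111.6  54.1] 15.8
72 84 539 [468.6   8.9] [92.4 55.9] 12.8
32 39 762 [425.9 343.4] [120.8  67.3] 9.3
t 25.52 p [440.6 344.7 139.9] yaw 9.85 F [-1.3 -0.6 -0.6] w 1.003 g 0.0
(424, 344.5, 140, 9.8) [16.4  2.6 -0.1] [0.  0.  0.1]
(424, 344.5, 1, 9.8) [ 16.4   2.6 138.9] [0.  0.  0.1]
```

The rack is on centre (466,9.7) and square. Last is the block.

play_rows([
  [[4,1,4,0,0,0],[11,2,14,0,0,0],[16,3,30,0,0,0],[16,3,50,0,0,0],[16,3,71,0,0,0],[16,3,91,0,0,0],[16,3,107,0,0,0],[16,3,120,0,0,0],[16,3,129,0,0,0],[16,3,134,0,0,0],[16,3,137,0,0,0],[16,3,137,0,0,0]],
])

```text
time: 26.52
tool_pos: [0.4241, 0.3456, 0.0026]
tool_rot: [-0.0, -0.086, 0.996, -0.0]
contact_force: [-0.3, -0.1, -0.3]
gripper_width: 1.002
grasp_force: 0.0
```

play_rows([
  [[0,0,0,0,0,0],[0,0,0,0,0,0],[0,0,0,0,0,0],[0,0,0,0,0,0],[0,0,0,0,0,0],[0,0,0,0,0,0],[0,0,0,0,0,0],[0,0,0,0,0,0],[0,0,0,0,0,0]],
], claw=-1)

```text
time: 27.27
tool_pos: [0.4252, 0.3461, 0.0042]
tool_rot: [0.001, -0.086, 0.996, 0.0]
contact_force: [0.7, -1.8, 6.1]
gripper_width: 0.76
grasp_force: 71.0
```

```bash
python3 -c "
from h import *
go((424,344.5,120,9.8),(510,160,150,11.8),(657.5,-162,150,13.7))"
```

```text
t 27.27 p [425.2 346.1   4.2] yaw 9.92 F [ 0.7 -1.8  6.1] w 0.76 g 71.0
(424, 344.5, 120, 9.8) [   1.2   -1.3 -115.8] [0.  0.1 0.1]
(510, 160, 150, 11.8) [ -51.8 -197.8 -145.8] [ 0.   0.1 -1.9]
(657.5, -162, 150, 13.7) [-141.6 -540.4 -145.8] [ 0.   0.1 -3.8]
```

play_rows([
  [[0,0,-2,0,0,0],[0,0,-8,0,0,0],[0,0,-20,0,0,0],[0,0,-38,0,0,0],[0,0,-58,0,0,0],[0,0,-80,0,0,0],[0,0,-102,0,0,0],[-1,-3,-120,0,0,0],[-3,-11,-134,0,0,0],[-7,-25,-142,0,0,0],[-12,-46,-146,0,0,0],[-19,-72,-146,0,0,0]],
])

```text
time: 28.27
tool_pos: [0.4551, 0.2782, 0.1503]
tool_rot: [0.001, -0.088, 0.996, 0.001]
contact_force: [0.9, 0.5, -7.0]
gripper_width: 0.763
grasp_force: 69.7
```

play_rows([
  [[-8,-30,0,0,0,0],[-16,-61,0,0,0,-0.5],[-24,-92,0,0,0,-1],[-32,-123,0,0,0,-1],[-40,-154,0,0,0,-1.5],[-48,-185,0,0,0,-2],[-57,-216,0,0,0,-2],[-65,-247,0,0,0,-2.5],[-73,-278,0,0,0,-3],[-81,-309,0,0,0,-3],[-89,-339,0,0,0,-3.5],[-96,-366,0,0,0,-4]],
])

```text
time: 29.27
tool_pos: [0.6125, -0.0678, 0.1483]
tool_rot: [-0.001, -0.121, 0.993, 0.0]
contact_force: [0.2, 0.8, -6.1]
gripper_width: 0.763
grasp_force: 69.6
```

play_rows([
  [[-6,-22,0,0,0,0],[-11,-39,0,0,0,0],[-14,-51,0,0,0,0],[-16,-58,0,0,0,0],[-17,-60,0,0,0,0],[-17,-60,0,0,0,0],[-17,-60,0,0,0,0],[-17,-60,0,0,0,0]],
])

```text
time: 29.93
tool_pos: [0.6434, -0.1191, 0.1487]
tool_rot: [-0.0, -0.122, 0.993, 0.0]
contact_force: [0.1, -0.2, -7.1]
gripper_width: 0.761
grasp_force: 69.6
```

```bash
python3 - <<'E'
from h import *
P=look("w8")
rect(P,44,52,(590,-180),40);rect(P,33,52,(657,-162),100)
go((658,-162.6,60,13.7),(658,-162.6,41,13.7))
E
```

```text
44 52 1722 [ 582.8 -181.9] [13.1 79.1] 14.0
33 52 7936 [ 645.4 -164.3] [145.3 110.3] 14.5
t 29.98 p [ 643.4 -119.2  148.7] yaw 13.98 F [-0.4  0.2 -7.2] w 0.761 g 69.6
(658, -162.6, 60, 13.7) [ -3.7 -45.7  88.7] [ 0.  -0.   0.3]
(658, -162.6, 41, 13.7) [ -3.7 -45.7 107.7] [ 0.  -0.   0.3]
```

View pics/w8.png

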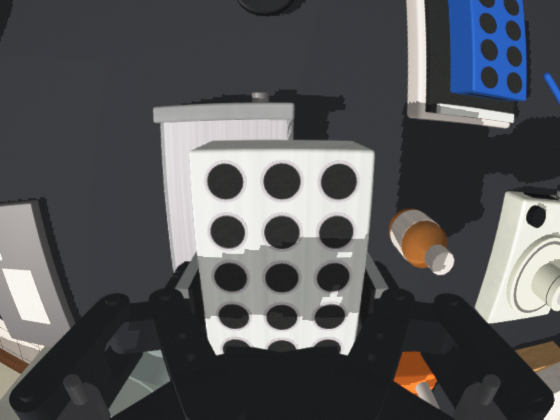

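The block is held square. The near cheek at row 112 and the bath's sides give a seat centre of about (657,-162).

play_rows([
  [[-1,-8,2,0,0,0],[-2,-20,8,0,0,0],[-3,-33,18,0,0,0.3],[-4,-42,32,0,0,0.3],[-4,-45,48,0,0,0.3],[-4,-45,64,0,0,0.3],[-4,-45,78,0,0,0.3],[-4,-45,88,0,0,0.3],[-4,-45,95,0,0,0.3],[-4,-45,100,0,0,0.3],[-4,-45,103,0,0,0.3],[-4,-45,104,0,0,0.3]],
])

```text
time: 30.98
tool_pos: [0.6587, -0.1629, 0.0448]
tool_rot: [0.0, -0.119, 0.993, -0.0]
contact_force: [-0.3, -0.7, -6.3]
gripper_width: 0.762
grasp_force: 69.6
```

```bash
python3 -c "
from h import *
go((658,-162,40.5,13.7))"
```

```text
t 30.98 p [ 658.7 -162.9   44.8] yaw 13.63 F [-0.3 -0.7 -6.3] w 0.762 g 69.6
(658, -162, 40.5, 13.7) [0.5 1.  4.3] [-0.   0.  -0.1]
```

play_rows([
  [[0.5,0.5,1,0,0,0],[0.5,1,2,0,0,0],[0.5,1,3,0,0,0],[0.5,1,3.5,0,0,0],[0.5,1,4,0,0,0],[0.5,1,4,0,0,0],[0.5,1,4,0,0,0]],
])

```text
time: 31.57
tool_pos: [0.6578, -0.1621, 0.0409]
tool_rot: [0.0, -0.119, 0.993, -0.0]
contact_force: [-0.5, 0.5, -6.8]
gripper_width: 0.762
grasp_force: 69.6
```

```bash
python3 -c "
from h import *
go((658,-162,40,13.7))"
```

```text
t 31.57 p [ 657.8 -162.1   40.9] yaw 13.62 F [-0.5  0.5 -6.8] w 0.762 g 69.6
(658, -162, 40, 13.7) [-0.2  0.1  0.9] [-0.   0.  -0.1]
```

Force is still the block's weight, so I lower until it lightens.

play_rows([
  [[0,0,0.5,0,0,0],[0,0,1,0,0,0],[0,0,1.3,0,0,0],[0,0,1.3,0,0,0],[0,0,1.3,0,0,0]],
])

```text
time: 31.98
tool_pos: [0.6581, -0.1622, 0.0403]
tool_rot: [0.0, -0.119, 0.993, -0.0]
contact_force: [-2.9, 0.3, 0.0]
gripper_width: 0.758
grasp_force: 70.1
```

Contact made and the weight is off the gripper; release and retract.

play_rows([
  [[0,0,0,0,0,0],[0,0,0,0,0,0],[0,0,0,0,0,0],[0,0,0,0,0,0],[0,0,0,0,0,0],[0,0,0,0,0,0],[0,0,0,0,0,0],[0,0,0,0,0,0]],
], claw=1)

```text
time: 32.65
tool_pos: [0.6578, -0.1621, 0.0395]
tool_rot: [0.0, -0.119, 0.993, -0.0]
contact_force: [-0.8, 0.4, -0.1]
gripper_width: 1.0
grasp_force: 0.0
```

play_rows([
  [[0,0,-4,0,0,0],[0,0,-14,0,0,0],[0,0,-30,0,0,0],[0,0,-50,0,0,0],[0,0,-72,0,0,0],[0,0,-94,0,0,0],[0,0,-114,0,0,0],[0,0,-130,0,0,0],[0,0,-142,0,0,0],[0,0,-148,0,0,0],[0,0,-150,0,0,0],[0,0,-150,0,0,0]],
])

```text
time: 33.65
tool_pos: [0.6578, -0.1621, 0.1897]
tool_rot: [0.0, -0.119, 0.993, -0.0]
contact_force: [-0.0, -0.8, -0.3]
gripper_width: 1.001
grasp_force: 0.0
```

```bash
python3 - <<'E'
from h import *
P=look("w9")
rect(P,68,76,(657,-162),75); rect(P,44,52,(657,-162),100); rect(P,30,52,(657,-162),110)
p,d=vision.grab_frame("scene");cv2.imwrite("pics/scene9.png",p);Q=world("scene",d)*1000
for a in ((84,95,(655,188),60),(36,48,(419,-331),60),(72,84,(466,9),70),(68,76,(657,-162),75),(50,64,(648,12),40)): rect(Q,*a)
go()
E
```

```text
68 76 10600 [ 656.5 -161.7] [117.7  66.8] 13.6
44 52 2993 [ 656.4 -162.6] [165.4 110.5] 13.6
30 52 9051 [ 656.4 -162.7] [165.4 110.7] 13.6
84 95 201 [657.1 187.5] [37.8 37.8] 49.3
36 48 0 [0. 0.] [0. 0.] 0.0
72 84 545 [467.7   8.4] [95.8 55.9] 13.7
68 76 1085 [ 659.2 -162.7] [119.7  66.7] 13.5
50 64 129 [653.6  12. ] [33.5 37.2] 13.4
t 33.75 p [ 657.1 -161.9  188. ] yaw 13.61 F [ 0.7  0.8 -0.4] w 1.002 g 0.0
```

View pics/scene9.png

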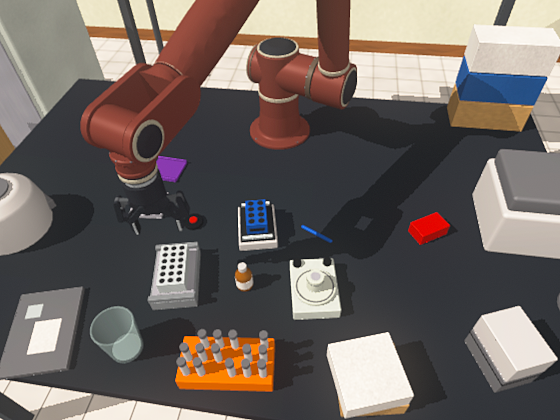

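The final view shows the block on the dry bath (175,270), within 1 mm of the bath's own centre. The rack is on the shaker (257,215), the pot is on the plate (315,283) and the amber bottle stands where it was (243,277). The gripper hides the tray in this view; I checked the box in it earlier.

```bash
python3 -c "
from h import *
print(order.job_done())"
```

```text
the job is handed in; nothing more can be done
None
```

I handed the job in at about 34 s of the 120 s limit: pot, tip box, rack and block each measured within about 2 mm of their place's centre and square, and the amber bottle is still standing; no verdict came back.

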